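Pin the slicing guide on the board and load the lemon

TASK

Set the chopping board up for slicing: without forcing it, seat the green slicing guide on the board's two steel dowel pins, either way round, so that both pins come up through its holes and it lies flat on the board. Then let go of it, and lay the lemon lengthwise in the guide's cradle. Leave the timer, the salt shaker and the mug at the back where they stand.

Things in the scene. Friction and masses are not known exactly. Their poses are not given: they have to be found in the camera images.
- board: Wooden chopping board, 230 (its x) x 340 (its y) x 22 mm, fixed to the worktop. Origin at the centre of its underside, z up.
- pin_mid (a point): Point on the board's top face (22 mm above the worktop), midway between the two steel dowel pins; axes as the board's. The pins stand upright 75 mm to either side of it along the board's y, 150 mm apart. Each is 10 mm in diameter and 20 mm tall; the top 8 mm taper to a 3 mm wide tip.
- pin_left (a point): Foot of the dowel pin on the board's +y side, at the board's top face.
- pin_right (a point): Foot of the dowel pin on the board's -y side, at the board's top face.
- guide: Loose green plastic slicing guide, 180 g, flat on the worktop: foot plate 190 (its x) x 48 (its y) x 14 mm, origin under its centre, z up. On both long edges, x from -48 to 48 mm, stand slotted rails 6 mm thick, outer faces 48 mm apart (grip here), tops 30 mm above the underside. End stops 6 mm thick at x = +-51 mm are 47 mm high. Seated, its x lies along the board's y, either way round.
- guide_round (a point): Underside centre of the guide's round through hole, 12 mm in diameter, 75 mm from the guide's origin along its +x.
- guide_slot (a point): Underside centre of the guide's through slot, 16 mm along the guide and 12 mm across it, 75 mm from the guide's origin along its -x.
- guide_cradle (a point): Where the lemon's centre comes to lie in the guide: over the middle of the guide, 51 mm above its underside. The lemon rests on the inner top edges of the two rails, 36 mm apart, between the end stops, which leave 96 mm.
- lemon: Yellow lemon, 100 g, 55 mm thick and 74 mm long; its y is the pointed long axis. It starts lying on the worktop with its long axis level. It can roll. Origin on its skin, 28 mm from its centre against its own z.
- lemon_center (a point): Centre of the lemon.
- kitchen_timer: Bystander at the back of the worktop, loose: white and mint wind-up kitchen timer, 71 mm across, 58 mm tall. Origin at the centre of its underside.
- salt_shaker: Bystander at the back of the worktop, loose: grey and clear salt shaker, 44 mm across, 90 mm tall. Origin at the centre of its underside.
- mug: Bystander at the back of the worktop, loose: cream mug with a handle, 78 mm across (116 mm with the handle), 101 mm tall. Origin at the centre of its underside.
Not all that is in view belongs to the job. Of the things that look like the lemon, take the one that is farthest to the robot's left at the start.

How it is judged:
By the outcome, as a careful person would: the job done as asked, in the order asked, and still so for the second after the job is handed in, with the robot touching nothing.
It also fails if it takes over 64 s, if anything falls off the work surface, if the arm or the gripper's body presses on something with over 40 N, if the wrist force passes 120 N, or if a joint passes its speed limit or range.

ROBOT

A 7-joint arm with a two-finger parallel gripper is mounted at the origin on a cart in front of the work surface, level with it; the furniture and walls round the work are solid. World frame = base frame: x ahead of the robot, y to its left, z up, the work surface at z = 0. Lengths are in mm, angles in rad, forces in N, time in s.
With the tool pointing down it reaches from about 400 to 875 mm from the base axis. Payload 4.4 kg.
Tool frame: the origin (TCP) lies at the very end of the fingers, on their centre line; the grasp point (between the pads) lies 19 mm behind it; z points along the fingers, y is the line along which they close (so a half turn about z gives the same grasp; the last joint's range is limited). The gripper opens to 85 mm and grips with 20 to 120 N. Pads are 22 mm wide; open, the fingers measure 114 mm over their backs; the gripper's body (76 mm by 85 mm) begins 54 mm behind the grasp point. The pads swing forward as they close: fully open they stand 13 mm farther back than shut.
Start: joints at [-1.29, 0.628, 0.038, 1.517, -0.027, 0.996, -0.02], TCP at [220.905, 611.325, 231.313] pointing down, gripper open.
Joint ranges: [-3.06, 3.06], [-0.37, 2.12], [-1.25, 1.32], [0.18, 2.47], [-1.1, 4.24], [0.23, 1.98], [-2.94, 2.94]. Speed limits (rad/s): [2.57, 2.57, 3.14, 3.14, 3.14, 3.14, 3.14].

INTERFACE

Orientations are given as [roll, pitch, yaw] about the fixed x, y, z axes, in that order (R = Rz(yaw) Ry(pitch) Rx(roll)).
In Python, from cell import sensors, get_image, camera_params, order gives the robot as it stands.
- The arm moves only by the shell command python3 -m inch 'ROWS' [OPENING]. ROWS is JSON, a list that holds one entry, the list of rows, each a list of 4 numbers: the shift along the tool's x, y, z in cm, then the turn about the tool's z in degrees. A call has 1 to 8 rows; each row is the pose to reach, as a shift and turn from the pose commanded when the call began, along the tool's axes at that moment; what a row does not reach only later rows make up. A row lasts 1/12 s, in which the tool goes at most 41.7 mm and 7.16 degrees, less where a joint would pass 70% of its speed; a pose out of reach is approached as far as the arm can. A call with a gripper value outside its range is refused whole. OPENING is the finger opening in cm, from 0 to 8.54, set as the call begins (- or left out, the last holds). The fingers move at their own pace and stop on an object; the grip force is fixed at half the most. Time passes only in rows, so rows that repeat a pose let the fingers close. It gives the time, the measured TCP pose, the force, the opening and the grip force at its end, in the units of the state.
- sensors.read_state(): the state, without advancing time (a new reading comes with each control period).
- get_image(name): name is "scene" or "top"; returns the picture (480x640x3 uint8, blue, green, red); there is no depth.
- camera_params(name): a dict with "mtx" (3x3 intrinsics, pixels), "rvec" (rotation vector, rad) and "tvec" (3), from world to camera coordinates, as OpenCV has them. Camera axes: x right, y down, z forward; pixel columns grow to the right and rows downward; lengths in mm; the calibration is good to about 2 mm. A picture is of the moment at which its call begins. camera_params takes no time and is no camera call.
- order.finish_job(): hands the job in; it is judged then, once.
The state is a dict: "clock": time; "qpos": joint angles; "qd": joint speeds; "tau": joint torques, N m; "eef_pos": TCP position; "tool_rot": TCP orientation; "force": force on the tool from outside, world axes, zero at the start; "torque": the same for the moment, N m; "width": finger opening in mm; "gripper_force": force on a finger pad.
Only numpy, scipy, OpenCV 4.12 (cv2) and the standard library are available. Lean on these libraries where they do the work, as an engineer would, in place of code of your own. Each camera call takes 0.05 s, during which the arm holds its last target. There are 200 camera calls.

## Working session

There is one attempt and no reset: what is moved stays moved. The work goes in short steps, Python scripts to look and compute and a shell command to move; the robot and the scene stay as the last step left them, time stands still between calls to the robot, and variables do not carry over. Pictures are saved under pics/ and viewed, at most 10 in all, crops included, and the job is handed in when it is done.

```bash
mkdir -p pics; ls; python3 - <<'E'
from cell import sensors,get_image,camera_params
import cv2
for n in("scene","top"):
    cv2.imwrite(f"pics/{n}0.png",get_image(n)); p=camera_params(n); print(n,p)
s=sensors.read_state(); print(s)
E
```

```text
pics
scene {'mtx': array([[624.37728537,   0.        , 316.645632  ],
       [  0.        , 624.37728537, 253.32893032],
       [  0.        ,   0.        ,   1.        ]]), 'rvec': array([ 2.28830659, -0.70389666,  0.26855971]), 'tvec': array([-499.9103158 ,  270.31540241, 1430.9487299 ])}
top {'mtx': array([[497.05221814,   0.        , 320.47009177],
       [  0.        , 497.05221814, 238.17980151],
       [  0.        ,   0.        ,   1.        ]]), 'rvec': array([ 2.17289911, -2.20607481,  0.05784125]), 'tvec': array([  -5.67424961,  584.12593295, 1180.77213609])}
{'clock': 0.1, 'qpos': array([-1.28981254,  0.62925106,  0.03843941,  1.51829943, -0.02698793,
        0.99631076, -0.02000247]), 'qd': array([-9.58195458e-05, -2.69744678e-03, -4.70152620e-04, -2.26820507e-03,
        3.05804368e-04,  1.25180410e-03, -8.53698884e-04]), 'tau': array([ 2.71683108e-03, -5.64534688e+01,  1.22999556e+00, -1.93977410e+01,
        1.11718118e-02,  5.35702886e-03, -7.06493509e-06]), 'eef_pos': array([220.69349789, 610.76907806, 230.47257592]), 'tool_rot': array([-3.13984206e+00,  2.53972211e-05,  2.79481660e+00]), 'force': array([1.18752445, 0.76219044, 0.48373303]), 'torque': array([ 0.01683238, -0.01963169,  0.01927169]), 'gripper_force': 0.0, 'width': 85.4682956256884}
```

View pics/scene0.png

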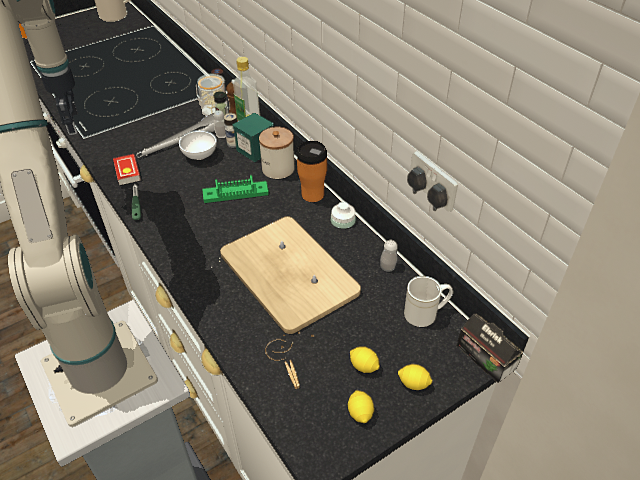

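View pics/top0.png

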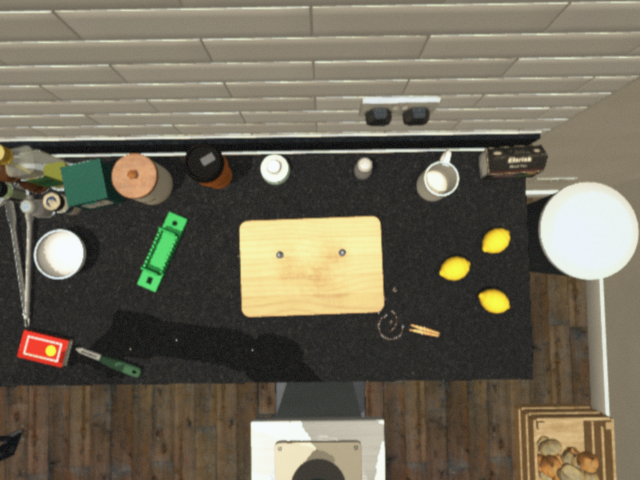

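Top view: the guide is at (162,252), the pins at (280,254) and (342,252), and three lemons at (455,268), (496,240) and (494,301). The candidate is the one at (455,268) in top and (364,360) in scene. It has the smallest column in the top view, so the largest y, which puts it farthest left. I'll measure and check it in a crop.

```bash
cat > h.py <<'E'
import cv2,numpy as np
from cell import sensors,get_image,camera_params
from scipy.optimize import minimize,least_squares
P={n:camera_params(n) for n in("scene","top")}
def proj(n,X):
    p=P[n]; return cv2.projectPoints(np.asarray(X,float).reshape(-1,1,3),p["rvec"],p["tvec"],p["mtx"],None)[0][:,0]
def ray(n,uv,z):
    p=P[n]; R=cv2.Rodrigues(p["rvec"])[0]; c=-R.T@p["tvec"]
    d=R.T@np.linalg.inv(p["mtx"])@np.r_[uv,1.]; return c+d*(z-c[2])/d[2]
def box(x0,x1,y0,y1,z0,z1): return np.array([[x,y,z] for x in(x0,x1) for y in(y0,y1) for z in(z0,z1)],float)
GUIDE=[box(-95,95,-24,24,0,14),box(-48,48,-24,-18,14,30),box(-48,48,18,24,14,30),box(48,54,-24,24,14,47),box(-54,-48,-24,24,14,47)]
BOARD=[box(-115,115,-170,170,0,22)]
def mask(n,im,kind):
    h=cv2.cvtColor(im,cv2.COLOR_BGR2HSV)
    lo,hi={"green":((50,120,60),(75,255,255)),"board":((8,50,110),(24,190,255)),"lemon":((22,140,90),(34,255,255))}[kind]
    return cv2.inRange(h,lo,hi)
def blob(m,uv,r=12):
    k,l,s,c=cv2.connectedComponentsWithStats(m)
    i=1+np.argmin([np.hypot(*(c[j]-uv))-0.02*s[j,4] if s[j,4]>60 else 1e9 for j in range(1,k)]); return (l==i).astype(np.uint8)*255
U=4
def fit(parts,masks,x0,z=0):
    def cost(v):
        c,s=np.cos(v[2]),np.sin(v[2]);R=np.array([[c,-s,0],[s,c,0],[0,0,1]]);t=0
        for n,m in masks.items():
            big=cv2.resize(m,None,fx=U,fy=U,interpolation=cv2.INTER_LINEAR)>127
            r=np.zeros(big.shape,np.uint8)
            for b in parts:
                q=(proj(n,b@R.T+[v[0],v[1],z])+.5)*U-.5
                cv2.fillConvexPoly(r,cv2.convexHull(np.round(q*16).astype(np.int32)),1,shift=4)
            t+=1-(big&(r>0)).sum()/(big|(r>0)).sum()
        return t/len(masks)
    s=np.array([[0,0,0],[12,0,0],[0,12,0],[0,0,.1]])+x0
    o=minimize(cost,x0,method="Nelder-Mead",options=dict(initial_simplex=s,xatol=.02,fatol=1e-5,maxiter=150)); return o.x,o.fun
def locate(n,im,kind,uv): return blob(cv2.morphologyEx(mask(n,im,kind),cv2.MORPH_CLOSE,np.ones((7,7))),uv)
E
cat > m1.py <<'E'
from h import *
I={n:cv2.imread(f"pics/{n}0.png") for n in P}
def both(kind,a,b): return {"top":locate("top",I["top"],kind,a),"scene":locate("scene",I["scene"],kind,b)}
g=both("green",(162,252),(236,189)); b=both("board",(312,266),(290,272)); le=both("lemon",(455,268),(364,360))
print([int(m.sum()/255) for d in(g,b,le) for m in d.values()])
for nm,pa,ms,uv in(("guide",GUIDE,g,(162,252)),("board",BOARD,b,(312,266))):
    w=ray("top",uv,10)
    for sub in(ms,{"top":ms["top"]},{"scene":ms["scene"]}):
        print(nm,list(sub),*np.round(min((fit(pa,sub,[w[0],w[1],a]) for a in((1.2,1.8,1.5) if nm=="guide" else (0.,))),key=lambda o:o[1])[0:1],3))
for n,m in le.items():
    M=cv2.moments(m,True);c=(M["m10"]/M["m00"],M["m01"]/M["m00"])
    e=cv2.fitEllipse(max(cv2.findContours(m,0,1)[0],key=len)); a=np.radians(e[2]-90)
    d=np.array([np.cos(a),np.sin(a)])*10
    p0,p1=ray(n,np.array(c)-d,27.5),ray(n,np.array(c)+d,27.5)
    print("lemon",n,c,e,ray(n,c,27.5),np.degrees(np.arctan2(*(p1-p0)[1::-1])))
for n,uvs in(("top",((280,254),(342,252))),("scene",((282,245),(314,280)))):
    gr=cv2.cvtColor(I[n],cv2.COLOR_BGR2HSV)
    for u,v in uvs:
        w=I[n][v-10:v+11,u-10:u+11].astype(float);bg=np.median(w.reshape(-1,3),0)
        d=np.abs(w-bg).sum(2);d[d<90]=0;yy,xx=np.mgrid[-10:11,-10:11];c=(u+(d*xx).sum()/d.sum(),v+(d*yy).sum()/d.sum())
        print("pin",n,c,ray(n,c,31))
def crop(n,u,v,r,s): return cv2.resize(I[n][v-r:v+r,u-r:u+r],(s,s),interpolation=cv2.INTER_CUBIC)
cv2.imwrite("pics/crops.png",np.vstack([np.hstack([crop("top",162,252,44,266),crop("top",311,253,44,266),crop("top",480,268,44,266)]),np.hstack([crop("scene",236,189,40,266),crop("scene",298,262,40,266),crop("scene",385,375,55,266)])]))
E
python3 m1.py
```

```text
[1844, 1118, 58862, 9607, 589, 598]
guide ['top', 'scene'] [559.906 369.899   2.725]
guide ['top'] [558.73  370.394   2.725]
guide ['scene'] [560.229 369.805   2.727]
board ['top', 'scene'] [5.20697e+02 1.09500e+01 3.20000e-02]
board ['top'] [517.372   6.978   0.   ]
board ['scene'] [5.20697e+02 1.09500e+01 3.20000e-02]
lemon top (454.5314091680815, 268.2156196943973) ((454.5248718261719, 268.2084655761719), (22.844518661499023, 30.88306427001953), 71.57886505126953) [ 506.99409137 -332.0374658    27.5       ] -72.53170880986299
lemon scene (364.13377926421407, 359.37959866220734) ((364.12884521484375, 359.38421630859375), (23.291954040527344, 30.62333106994629), 122.36920928955078) [ 509.35821128 -331.57543526   27.5       ] -72.4113008954522
pin top (np.float64(279.7045711060948), np.float64(254.3420805116629)) [546.14923618  82.90606359  31.        ]
pin top (np.float64(341.7811384162991), np.float64(252.13505566057552)) [549.15981658 -64.73607078  31.        ]
pin scene (np.float64(282.14376770538246), np.float64(245.96447119924457)) [544.21344576  76.8125784   31.        ]
pin scene (np.float64(314.2479991684856), np.float64(280.29591518553167)) [547.03952935 -72.40666189  31.        ]
```

View pics/crops.png

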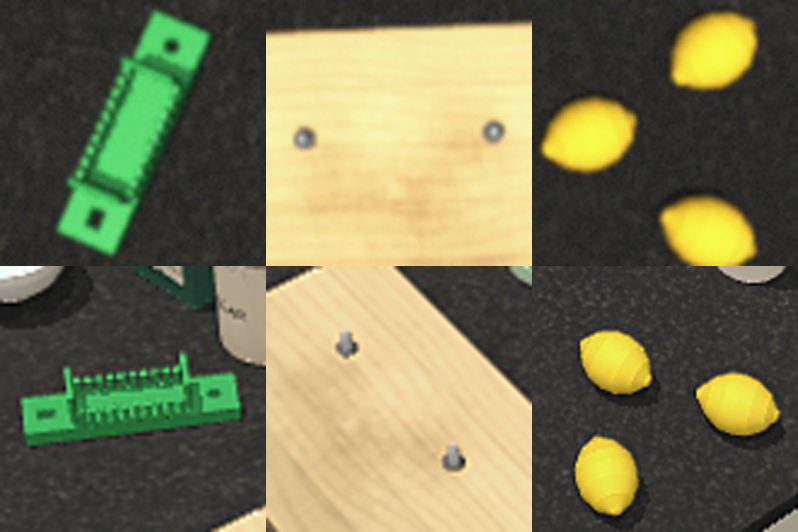

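The crops show three separate lemons. The one I want is the leftmost, at crop (590,133), which fits "farthest to the left". The guide and lemon agree between the two cameras, but the pins disagree by about 6 mm. I'll fit them as solid shapes.

```bash
cat > m2.py <<'E'
from h import *
I={n:cv2.imread(f"pics/{n}0.png") for n in P}
for n in P: R=cv2.Rodrigues(P[n]["rvec"])[0]; print(n,-R.T@P[n]["tvec"])
a=np.linspace(0,2*np.pi,16,endpoint=False)
def pin(y): return np.array([[r*np.cos(t),y+r*np.sin(t),z] for r,z in((5,0),(5,12),(1.5,20)) for t in a])
PINS=[pin(75),pin(-75)]
pm,bm={},{}
for n,uvs in(("top",((280,254),(342,252))),("scene",((282,245),(314,280)))):
    S=cv2.cvtColor(I[n],cv2.COLOR_BGR2HSV)[...,1]; m=np.zeros_like(S)
    for u,v in uvs: m[v-9:v+10,u-9:u+10]=(S[v-9:v+10,u-9:u+10]<55)*255
    pm[n]=m; print(n,int(m.sum()/255))
    x=I[n].copy(); k=mask(n,x,"board"); roi=np.zeros_like(k)
    if n=="top": roi[205:325,230:395]=255
    else: roi[205:340,210:370]=255
    k=cv2.bitwise_and(k,roi); bm[n]=cv2.morphologyEx(k,cv2.MORPH_CLOSE,np.ones((15,15))); print("board px",int(bm[n].sum()/255))
for nm,pa,ms,x0,z in(("pins",PINS,pm,[546,6,.02],22),("board",BOARD,bm,[519,8,.02],0)):
    for sub in(ms,{"top":ms["top"]},{"scene":ms["scene"]}):
        v,f=fit(pa,sub,x0,z); print(nm,list(sub),np.round(v,3),round(f,3))
E
python3 m2.py
```

```text
scene [ -18.42944154 -946.02189446 1214.61843356]
top [ 514.59763036  -20.10558087 1212.53584874]
top 54
board px 11755
scene 63
board px 9322
pins ['top', 'scene'] [5.48031e+02 8.62100e+00 2.00000e-02] 0.334
pins ['top'] [5.47333e+02 9.93100e+00 3.10000e-02] 0.373
pins ['scene'] [5.47943e+02 8.15900e+00 2.10000e-02] 0.264
board ['top', 'scene'] [5.1811e+02 9.0650e+00 2.5000e-02] 0.115
board ['top'] [5.17395e+02 9.05600e+00 2.20000e-02] 0.176
board ['scene'] [5.1922e+02 9.0760e+00 3.4000e-02] 0.051
```

Pins agree now: pin_mid is at (547.8, 8.9) with yaw 0.021, and the board's centre gives y = 9.1 as well. The guide is at (560,370), axis 2.725, and the lemon at (508,-332), axis about 107.5°. All are within reach.

```bash
cat > go.py <<'E'
import sys,numpy as np
from cell import sensors
x,y,z,yw=map(float,sys.argv[1:5]); s=sensors.read_state(); p=s["eef_pos"]; a=s["tool_rot"][2]; d=np.array([x,y,z])-p
t=-((yw-np.degrees(a)+90)%180-90)
print("rows cm/deg:",np.round([(d[0]*np.cos(a)+d[1]*np.sin(a))/10,(d[0]*np.sin(a)-d[1]*np.cos(a))/10,-d[2]/10,t],2),"pos",p.round(1),"yaw",np.degrees(a).round(2),"F",s["force"].round(1),"w",s["width"].round(1),"gf",s["gripper_force"],"q",s["qpos"].round(2),"t",s["clock"])
E
python3 go.py 560 370 150 156.1
```

```text
Traceback (most recent call last):
  File "go.py", line 5, in <module>
    print("rows cm/deg:",np.round([(d[0]*np.cos(a)+d[1]*np.sin(a))/10,(d[0]*np.sin(a)-d[1]*np.cos(a))/10,-d[2]/10,t],2),"pos",p.round(1),"yaw",np.degrees(a).round(2),"F",s["force"].round(1),"w",s["width"].round(1),"gf",s["gripper_force"],"q",s["qpos"].round(2),"t",s["clock"])
                                                                                                                                                                                                  ^^^^^^^^^^^^^^^^
AttributeError: 'float' object has no attribute 'round'
```

```bash
sed -i 's/s\["width"\].round(1)/round(s["width"],1)/' go.py; python3 go.py 560 370 150 156.1
```

```text
rows cm/deg: [-40.09 -11.11   8.05   4.03] pos [220.7 610.8 230.5] yaw 160.13 F [1.2 0.8 0.5] w 85.5 gf 0.0 q [-1.29  0.63  0.04  1.52 -0.03  1.   -0.02] t 0.1
```

```bash
python3 -m inch '[[[-5,-1.4,0,0.5],[-9,-2.5,0,1],[-13,-3.6,0,2],[-17,-4.7,0,3],[-21,-5.8,0,4],[-25,-7,0,4],[-28,-7.8,0,4],[-31,-8.6,0,4]]]' 8.5; python3 go.py 560 370 60 156.1
```

```text
clock: 0.77
eef_pos: [486.4, 421.5, 231.0]
tool_rot: [-3.14, 0.002, 2.722]
force: [0.7, 0.1, -1.0]
width: 85.0
gripper_force: 0.0
rows cm/deg: [-8.82 -1.7  17.1  -0.16] pos [486.4 421.5 231. ] yaw 155.94 F [ 0.7  0.1 -1. ] w 85.0 gf 0.0 q [-0.79  0.62  0.06  1.54 -0.04  0.99  0.43] t 0.7667
```

```bash
python3 -m inch '[[[-3,-0.6,2.5,0],[-6,-1.1,5,0],[-8.8,-1.7,8,0],[-8.8,-1.7,11,0],[-8.8,-1.7,14,0],[-8.8,-1.7,16,0],[-8.8,-1.7,16,0],[-8.8,-1.7,16,0]]]'; python3 go.py 560 370 6 156.1; python3 - <<'E'
from h import *
t=get_image("top");s=get_image("scene")
c=lambda I,u,v,r:cv2.resize(I[v-r:v+r,u-r:u+r],(400,400),interpolation=cv2.INTER_CUBIC)
cv2.imwrite("pics/a.png",np.hstack([c(t,162,240,60),c(s,236,180,60)]))
E
```

```text
clock: 1.43
eef_pos: [555.9, 373.3, 70.1]
tool_rot: [-3.139, -0.002, 2.725]
force: [0.8, -0.1, -0.7]
width: 85.0
gripper_force: 0.0
rows cm/deg: [-0.51 -0.14  6.41  0.03] pos [555.9 373.3  70.1] yaw 156.13 F [ 0.8 -0.1 -0.7] w 85.0 gf 0.0 q [-0.66  0.85  0.04  1.58 -0.04  0.72  0.56] t 1.4333
```

View pics/a.png

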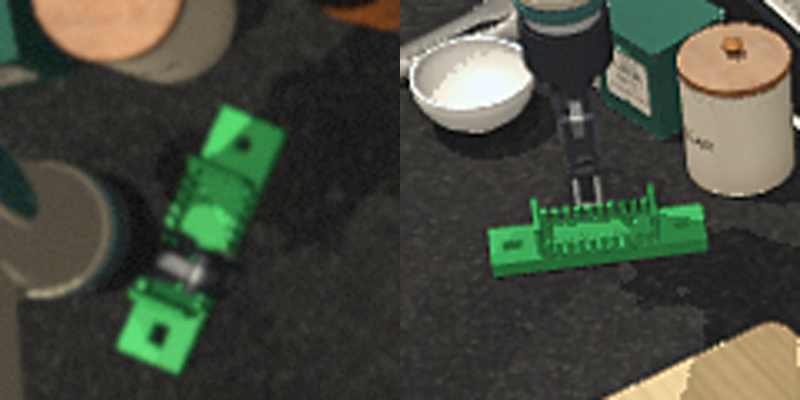

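The picture shows the open fingers straddling the guide between its end stops, at about (185,265) in the left crop and (590,195) in the right. Descending now, then closing.

```bash
python3 -m inch '[[[-0.5,-0.1,2,0],[-0.5,-0.1,4,0],[-0.5,-0.1,5.5,0],[-0.5,-0.1,6.4,0],[-0.5,-0.1,6.4,0],[-0.5,-0.1,6.4,0],[-0.5,-0.1,6.4,0],[-0.5,-0.1,6.4,0]]]'; python3 go.py 560 370 6 156.1; python3 -m inch '[[[0,0,0,0],[0,0,0,0],[0,0,0,0],[0,0,0,0],[0,0,0,0],[0,0,0,0],[0,0,0,0],[0,0,0,0]]]' 4
```

```text
clock: 2.2
eef_pos: [561.7, 371.7, 8.6]
tool_rot: [3.14, 0.001, 2.725]
force: [-0.6, -0.4, -0.0]
width: 84.8
gripper_force: 0.0
rows cm/deg: [ 0.09 -0.22  0.26  0.03] pos [561.7 371.7   8.6] yaw 156.13 F [-0.6 -0.4 -0. ] w 84.8 gf 0.0 q [-0.64  0.93  0.03  1.59 -0.05  0.62  0.57] t 2.2
clock: 2.87
eef_pos: [561.4, 371.1, 8.0]
tool_rot: [3.141, 0.0, 2.725]
force: [-0.9, -0.3, 5.0]
width: 46.9
gripper_force: 64.4
```

```bash
python3 -m inch '[[[0,0,-1,0],[0,0,-3,0],[0,0,-5.5,0],[0,0,-8,0],[0,0,-10,0],[0,0,-10,0],[0,0,-10,0],[0,0,-10,0]]]'; python3 go.py 548 8 108 91.2
```

```text
clock: 3.53
eef_pos: [560.0, 370.5, 106.2]
tool_rot: [-3.14, -0.001, 2.725]
force: [0.6, -0.4, -1.8]
width: 46.8
gripper_force: 63.8
rows cm/deg: [-13.57 -33.63  -0.18  64.93] pos [560.  370.5 106.2] yaw 156.13 F [ 0.6 -0.4 -1.8] w 46.8 gf 63.83361339569092 q [-0.65  0.8   0.04  1.56 -0.04  0.79  0.56] t 3.5333
```

```bash
python3 -m inch '[[[-1,-2.5,-0.2,4],[-2.2,-5.5,-0.2,10],[-3.6,-9,-0.2,16],[-5,-12.4,-0.2,23],[-6.4,-15.9,-0.2,30],[-7.8,-19.3,-0.2,36],[-9.2,-22.8,-0.2,42],[-10.4,-25.8,-0.2,48]]]'; python3 go.py 548 8 90 91.2
```

```text
clock: 4.2
eef_pos: [550.0, 89.8, 107.7]
tool_rot: [-3.138, 0.001, 1.881]
force: [0.1, -0.5, -2.1]
width: 46.6
gripper_force: 63.7
rows cm/deg: [-7.73 -2.68  1.77 16.56] pos [550.   89.8 107.7] yaw 107.76 F [ 0.1 -0.5 -2.1] w 46.6 gf 63.703200593590736 q [-0.36  0.68  0.22  1.89 -0.25  0.6   0.33] t 4.2
```

```bash
python3 -m inch '[[[-2.5,-0.9,0.5,6],[-5,-1.8,1,12],[-7,-2.4,1.7,16.5],[-7.7,-2.7,2.5,16.5],[-7.7,-2.7,3.5,16.5],[-7.7,-2.7,4.5,16.5],[-7.7,-2.7,4.5,16.5],[-7.7,-2.7,4.5,16.5]]]'; python3 -m inch '[[[0,0,0,0],[0,0,0,0],[0,0,0,0]]]' ; python3 go.py 547.8 8 62 91.2; cat > look.py <<'E'
from h import *
import sys
k=sys.argv[1]
I={n:get_image(n) for n in P}
c=lambda J,u,v,r:cv2.resize(J[v-r:v+r,u-r:u+r],(400,400),interpolation=cv2.INTER_CUBIC)
for n in P: cv2.imwrite(f"pics/{n}{k}.png",I[n])
cv2.imwrite(f"pics/c{k}.png",np.hstack([c(I["top"],311,250,60),c(I["scene"],298,250,60)]))
E
python3 look.py 1
```

```text
clock: 4.87
eef_pos: [549.2, 13.6, 63.1]
tool_rot: [-3.139, -0.001, 1.603]
force: [0.2, -0.1, -1.9]
width: 46.8
gripper_force: 63.7
clock: 5.12
eef_pos: [550.4, 12.0, 64.8]
tool_rot: [3.141, -0.0, 1.6]
force: [0.3, 0.3, -1.0]
width: 47.3
gripper_force: 63.7
rows cm/deg: [-0.39 -0.27  0.28  0.5 ] pos [550.4  12.   64.8] yaw 91.7 F [ 0.3  0.3 -1. ] w 47.3 gf 63.687346279621124 q [-0.23  0.75  0.24  1.94 -0.35  0.5   0.29] t 5.1167
```

View pics/c1.png

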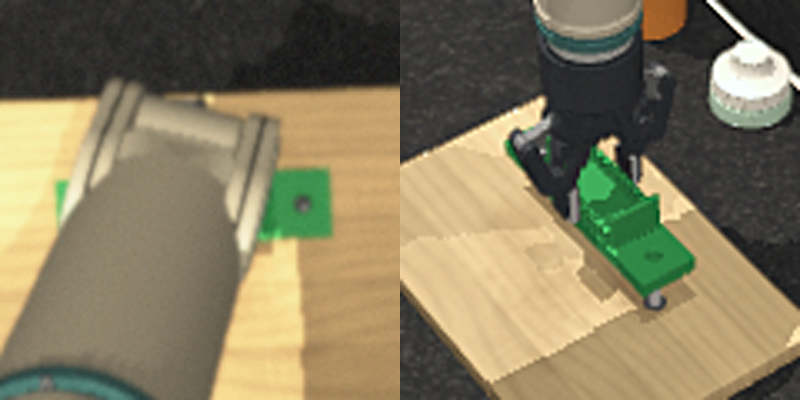

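The left crop shows the right pin through the guide's hole, at about (303,203). The right crop shows the guide held level above the pins. I'll apply the correction and check the visible end against the model.

```bash
python3 -m inch '[[[-0.4,-0.25,0.6,0.5],[-0.4,-0.25,0.9,0.5],[-0.4,-0.25,0.9,0.5],[-0.4,-0.25,0.9,0.5]]]'; python3 -m inch '[[[0,0,0,0],[0,0,0,0],[0,0,0,0]]]' ; python3 go.py 547.8 8 55 91.2
cat > endfit.py <<'E'
from h import *
s=sensors.read_state();e=s["eef_pos"];yaw=s["tool_rot"][2]
z=e[2]-8.5
I={n:get_image(n) for n in P}
cv2.imwrite("pics/c2.png",np.hstack([cv2.resize(I["top"][220:290,315:365],(400,560),interpolation=cv2.INTER_CUBIC),cv2.resize(I["scene"][230:300,290:340],(400,560),interpolation=cv2.INTER_CUBIC)]))
# end plate beyond the stop: compare only in a window at the -y end
plate=box(-95,95,-24,24,0,14)
W={"top":(slice(220,290),slice(332,375)),"scene":(slice(240,310),slice(300,350))}
ms={}
for n in P: m=np.zeros((480,640),np.uint8); m[W[n]]=cv2.morphologyEx(mask(n,I[n],"green"),cv2.MORPH_CLOSE,np.ones((5,5)))[W[n]]; ms[n]=m
def cost(v,use):
    c,q=np.cos(v[2]),np.sin(v[2]);R=np.array([[c,-q,0],[q,c,0],[0,0,1]]);t=0
    for n in use:
        big=cv2.resize(ms[n],None,fx=4,fy=4)>127; r=np.zeros(big.shape,np.uint8)
        for b in GUIDE: cv2.fillConvexPoly(r,cv2.convexHull(np.round(((proj(n,b@R.T+[v[0],v[1],z])+.5)*4-.5)*16).astype(np.int32)),1,shift=4)
        w=np.zeros_like(r); a,b_=W[n]; w[a.start*4:a.stop*4,b_.start*4:b_.stop*4]=1; r=(r&w)>0
        t+=1-(big&r).sum()/(big|r).sum()
    return t
x0=np.array([e[0],e[1]+1])
for use in(["top"],["scene"],["top","scene"]):
    o=minimize(lambda p:cost([p[0],p[1],yaw],use),x0,method="Nelder-Mead",options=dict(initial_simplex=[x0,x0+[8,0],x0+[0,8]],xatol=.02,fatol=1e-5)); print(use,o.x.round(2),round(o.fun,3))
# pixel of hole centre (top rim) predicted at seat
E
python3 endfit.py
```

```text
clock: 5.55
eef_pos: [547.2, 7.1, 54.9]
tool_rot: [-3.141, -0.0, 1.59]
force: [0.1, -0.9, -1.9]
width: 46.6
gripper_force: 63.7
clock: 5.8
eef_pos: [547.7, 7.4, 55.4]
tool_rot: [3.141, -0.0, 1.591]
force: [-0.2, 0.4, -1.5]
width: 46.9
gripper_force: 63.7
rows cm/deg: [ 0.06  0.01  0.04 -0.06] pos [547.7   7.4  55.4] yaw 91.14 F [-0.2  0.4 -1.5] w 46.9 gf 63.687361255288124 q [-0.22  0.76  0.24  1.95 -0.36  0.48  0.3 ] t 5.8
['top'] [546.25  11.56] 0.218
['scene'] [546.79  10.92] 0.062
['top', 'scene'] [546.84  11.54] 0.285
```

View pics/c2.png

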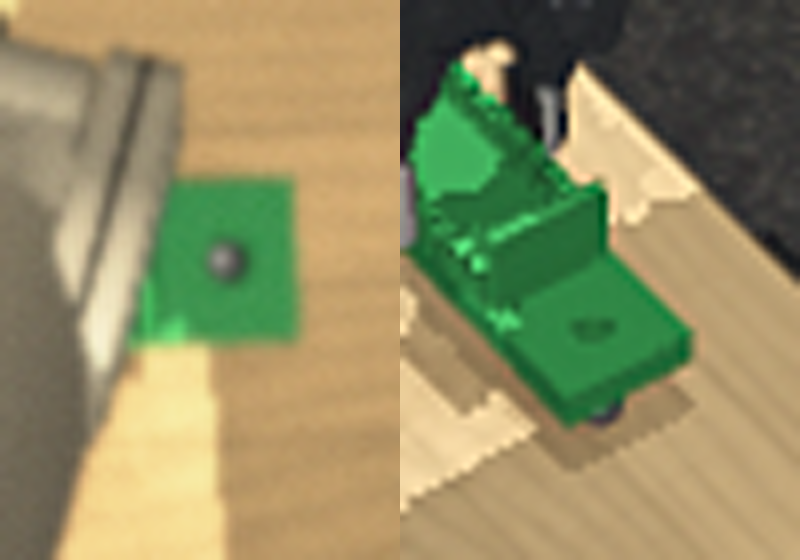

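Left crop: the pin sits at (227,261) and the end plate spans v 178–345 with its edge at u=296, so it looks centred across the guide. I'll work out the along-axis offset from these pixels.

```bash
python3 - <<'E'
from h import *
f=lambda u,v:(315+u/8-.5+.06,220+v/8-.5+.06)
for z in (60.9,):
    print("edge-> hole y",ray("top",f(296,261),z).round(1)+[0,20,0],"side",ray("top",f(250,178),z).round(1),ray("top",f(250,345),z).round(1))
for z in (34,38,42): print("pin",z,ray("top",f(227,261),z).round(1), ray("top",(341.78,252.13),z).round(1))
g=lambda u,v:(290+u/8-.5,230+v/8-.5)
print("scene hole",ray("scene",g(595,328),60.9).round(1),"corner near",ray("scene",g(568,390),60.9).round(1),"corner far",ray("scene",g(692,340),60.9).round(1))
for uv in((314.3,275.8),): print("scene pin tip",ray("scene",uv,41).round(1))
print(proj("scene",[[549.4,-66,22],[549.4,-66,42]]),proj("top",[[549.4,-66,22],[549.4,-66,42]]))
I=cv2.imread("pics/scene0.png"); cv2.imwrite("pics/p.png",cv2.resize(np.hstack([I[232:262,267:297],I[266:296,299:329]]),None,fx=13,fy=13,interpolation=cv2.INTER_NEAREST))
E
```

```text
edge-> hole y [547.8 -66.2  60.9] side [572.1 -73.4  60.9] [523.7 -72.5  60.9]
pin 34 [548.9 -67.4  34. ] [549.1 -64.6  34. ]
pin 38 [548.8 -67.2  38. ] [549.  -64.5  38. ]
pin 42 [548.7 -67.   42. ] [548.8 -64.3  42. ]
scene hole [ 652.7 -137.5   60.9] corner near [ 630.4 -153.4   60.9] corner far [ 674.5 -158.6   60.9]
scene pin tip [550.7 -67.4  41. ]
[[313.66519713 280.67863099]
 [313.55225094 275.43058606]] [[342.16716276 252.13884592]
 [342.49027618 251.8856231 ]]
```

View pics/p.png

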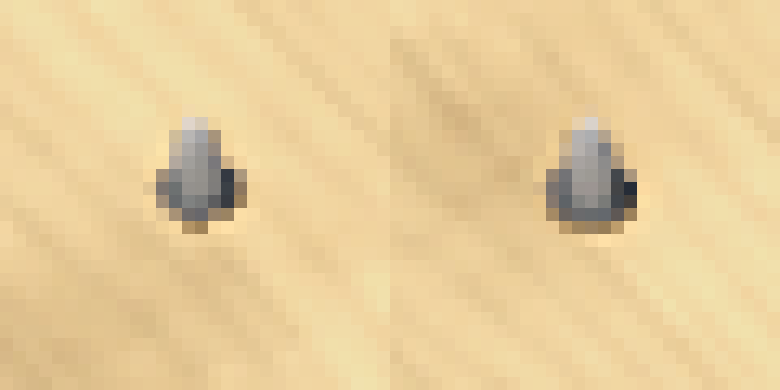

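```bash
python3 -m inch '[[[-0.08,0.05,0.3,0],[-0.08,0.05,0.6,0],[-0.08,0.05,0.9,0],[-0.08,0.05,0.9,0],[-0.08,0.05,0.9,0]]]'; python3 -m inch '[[[0,0,0.2,0],[0,0,0.3,0],[0,0,0.4,0],[0,0,0.4,0],[0,0,0.4,0]]]' ; python3 go.py 547.8 8 38 91.2
```

```text
clock: 6.32
eef_pos: [547.8, 6.5, 45.9]
tool_rot: [-3.141, -0.0, 1.59]
force: [0.6, 0.4, -0.9]
width: 47.1
gripper_force: 63.7
clock: 6.73
eef_pos: [548.5, 7.0, 42.5]
tool_rot: [3.141, -0.001, 1.591]
force: [-0.0, 2.4, -0.3]
width: 46.7
gripper_force: 64.0
rows cm/deg: [ 0.1  -0.07  0.45 -0.04] pos [548.5   7.   42.5] yaw 91.16 F [-0.   2.4 -0.3] w 46.7 gf 63.965324610471725 q [-0.21  0.78  0.22  1.95 -0.36  0.45  0.3 ] t 6.7333
```

A +y force of 2.4 N has appeared, so I'll ease 1 mm to +y and go on down.

```bash
python3 -m inch '[[[0.1,0,0,0],[0.1,0,0,0],[0.1,0,0.2,0],[0.1,0,0.3,0],[0.1,0,0.3,0]]]' ; python3 go.py 547.8 8 38 91.2
```

```text
clock: 7.15
eef_pos: [548.4, 7.8, 39.1]
tool_rot: [3.141, -0.0, 1.591]
force: [0.6, 2.9, -1.3]
width: 46.8
gripper_force: 63.8
rows cm/deg: [ 0.02 -0.06  0.11 -0.04] pos [548.4   7.8  39.1] yaw 91.16 F [ 0.6  2.9 -1.3] w 46.8 gf 63.762127161026 q [-0.21  0.79  0.22  1.95 -0.37  0.44  0.3 ] t 7.15
```

```bash
python3 -m inch '[[[0.1,0,0,0],[0.1,0,0,0],[0.1,0,0.2,0],[0.1,0,0.3,0],[0.1,0,0.3,0]]]' ; python3 go.py 547.8 8 30 91.2
```

```text
clock: 7.57
eef_pos: [548.1, 8.4, 36.1]
tool_rot: [3.142, 0.0, 1.59]
force: [1.8, 1.3, -2.0]
width: 46.5
gripper_force: 63.7
rows cm/deg: [-0.04 -0.03  0.61 -0.08] pos [548.1   8.4  36.1] yaw 91.12 F [ 1.8  1.3 -2. ] w 46.5 gf 63.748759254813194 q [-0.21  0.79  0.22  1.95 -0.37  0.44  0.3 ] t 7.5667
```

```bash
python3 -m inch '[[[0.03,0.04,0.1,0],[0.03,0.04,0.2,0],[0.03,0.04,0.3,0],[0.03,0.04,0.4,0],[0.03,0.04,0.4,0]]]' ; python3 go.py 547.8 8 30 91.2
```

```text
clock: 7.98
eef_pos: [548.1, 8.7, 32.0]
tool_rot: [-3.141, 0.0, 1.59]
force: [0.5, -0.2, -1.5]
width: 46.6
gripper_force: 63.7
rows cm/deg: [-0.07 -0.03  0.2  -0.08] pos [548.1   8.7  32. ] yaw 91.12 F [ 0.5 -0.2 -1.5] w 46.6 gf 63.74826416373253 q [-0.2   0.8   0.21  1.95 -0.37  0.43  0.3 ] t 7.9833
```

```bash
python3 -m inch '[[[0,0,0.1,0],[0,0,0.15,0],[0,0,0.15,0],[0,0,0.15,0]]]' ; python3 go.py 547.8 8 30 91.2
```

```text
clock: 8.32
eef_pos: [548.2, 8.9, 30.7]
tool_rot: [-3.141, -0.0, 1.59]
force: [-0.4, -0.3, -1.5]
width: 46.5
gripper_force: 63.7
rows cm/deg: [-0.08 -0.04  0.07 -0.07] pos [548.2   8.9  30.7] yaw 91.13 F [-0.4 -0.3 -1.5] w 46.5 gf 63.73382829129696 q [-0.2   0.8   0.21  1.95 -0.37  0.43  0.31] t 8.3167
```

```bash
python3 -m inch '[[[0,0,0.05,0],[0,0,0.1,0],[0,0,0.1,0],[0,0,0.1,0]]]' ; python3 go.py 547.8 8 30 91.2
```

```text
clock: 8.65
eef_pos: [548.4, 8.8, 29.7]
tool_rot: [-3.141, -0.0, 1.591]
force: [-0.6, 0.4, -1.8]
width: 47.1
gripper_force: 63.7
rows cm/deg: [-0.08 -0.06 -0.03 -0.07] pos [548.4   8.8  29.7] yaw 91.13 F [-0.6  0.4 -1.8] w 47.1 gf 63.73339422047138 q [-0.2   0.8   0.21  1.95 -0.37  0.43  0.31] t 8.65
```

```bash
python3 -m inch '[[[0,0,0.05,0],[0,0,0.1,0],[0,0,0.1,0],[0,0,0.1,0]]]' ; python3 go.py 547.8 8 30 91.2
```

```text
clock: 8.98
eef_pos: [548.5, 8.9, 29.6]
tool_rot: [3.141, -0.0, 1.591]
force: [-1.4, -0.1, 6.5]
width: 46.7
gripper_force: 64.6
rows cm/deg: [-0.09 -0.07 -0.04 -0.07] pos [548.5   8.9  29.6] yaw 91.13 F [-1.4 -0.1  6.5] w 46.7 gf 64.64685805141926 q [-0.2   0.8   0.21  1.95 -0.37  0.43  0.31] t 8.9833
```

Down force is 6.5 N at the expected height, so the guide is on the board. Releasing and rising.

```bash
python3 -m inch '[[[0,0,-0.1,0],[0,0,-0.1,0],[0,0,-0.1,0],[0,0,-0.1,0],[0,0,-0.1,0],[0,0,-0.1,0]]]' 7.5;python3 -m inch '[[[0,0,-1,0],[0,0,-3,0],[0,0,-6,0],[0,0,-9,0],[0,0,-12,0],[0,0,-13,0],[0,0,-13,0]]]' 8.5; python3 go.py 508 -332 160 107.5
```

```text
clock: 9.48
eef_pos: [548.4, 8.8, 29.7]
tool_rot: [-3.141, 0.0, 1.591]
force: [0.5, 0.2, 0.6]
width: 75.3
gripper_force: 0.0
clock: 10.07
eef_pos: [550.5, 8.8, 163.0]
tool_rot: [3.135, -0.0, 1.59]
force: [-0.7, -0.4, -0.2]
width: 84.9
gripper_force: 0.0
rows cm/deg: [-33.99  -4.92   0.3  -16.37] pos [550.5   8.8 163. ] yaw 91.13 F [-0.7 -0.4 -0.2] w 84.9 gf 0.0 q [-0.29  0.6   0.33  1.88 -0.29  0.71  0.23] t 10.0667
```

```bash
python3 -m inch '[[[-3,-0.4,0,-2],[-7,-1,0,-4],[-11,-1.6,0,-7],[-15,-2.2,0,-10],[-19,-2.8,0,-13],[-23,-3.4,0,-16],[-26.5,-3.9,0,-16.4],[-30,-4.4,0,-16.4]]]'; python3 go.py 508 -332 100 107.5; python3 look.py 3
```

```text
clock: 10.73
eef_pos: [508.7, -293.6, 158.2]
tool_rot: [-3.14, -0.002, 1.876]
force: [0.5, 1.0, 0.6]
width: 85.1
gripper_force: 0.0
rows cm/deg: [-3.65 -1.22  5.82 -0.  ] pos [ 508.7 -293.6  158.2] yaw 107.5 F [0.5 1.  0.6] w 85.1 gf 0.0 q [ 0.34  0.64  0.21  1.77 -0.18  0.75  0.95] t 10.7333
```

View pics/c3.png

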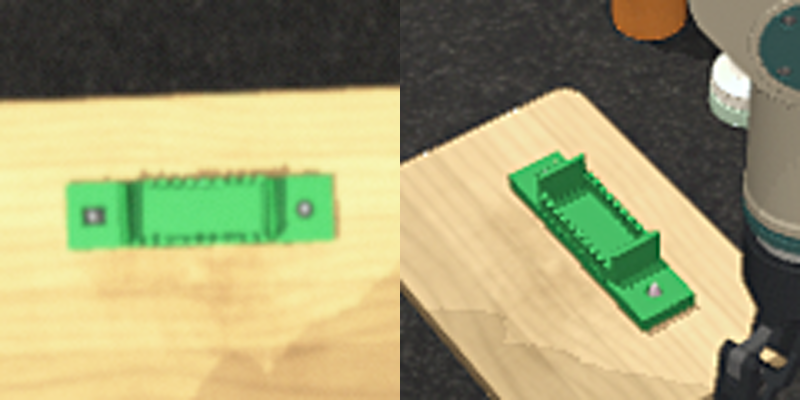

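The guide lies flat with both pins up through its holes, at (93,215) and (305,208) in the left crop. Next is the lemon.

```bash
python3 -m inch '[[[-3.6,-1.2,1,0],[-3.6,-1.2,4,0],[-3.6,-1.2,7,0],[-3.6,-1.2,8.5,0],[-3.6,-1.2,8.5,0],[-3.6,-1.2,8.5,0]]]'; python3 go.py 508 -332 12 107.5
```

```text
clock: 11.33
eef_pos: [508.7, -328.8, 73.1]
tool_rot: [-3.139, -0.003, 1.877]
force: [0.2, 0.4, 0.9]
width: 85.2
gripper_force: 0.0
rows cm/deg: [-0.29 -0.17  6.11  0.05] pos [ 508.7 -328.8   73.1] yaw 107.55 F [0.2 0.4 0.9] w 85.2 gf 0.0 q [ 0.42  0.78  0.17  1.77 -0.21  0.61  1.02] t 11.3333
```

```bash
python3 -m inch '[[[-0.1,-0.1,2,0],[-0.1,-0.1,4,0],[-0.1,-0.1,5.5,0],[-0.1,-0.1,6,0],[-0.1,-0.1,6,0],[-0.1,-0.1,6,0],[-0.1,-0.1,6,0]]]'; python3 go.py 508 -332 12 107.5;  python3 -m inch '[[[0,0,0,0],[0,0,0,0],[0,0,0,0],[0,0,0,0],[0,0,0,0],[0,0,0,0],[0,0,0,0],[0,0,0,0]]]' 4.5; python3 go.py 508 -332 12 107.5
```

```text
clock: 11.92
eef_pos: [510.1, -331.7, 16.3]
tool_rot: [3.14, 0.002, 1.877]
force: [-0.4, 0.3, 0.2]
width: 84.6
gripper_force: 0.0
rows cm/deg: [ 0.04 -0.21  0.43  0.04] pos [ 510.1 -331.7   16.3] yaw 107.54 F [-0.4  0.3  0.2] w 84.6 gf 0.0 q [ 0.44  0.87  0.14  1.78 -0.23  0.5   1.04] t 11.9167
clock: 12.58
eef_pos: [509.6, -331.5, 16.0]
tool_rot: [3.141, 0.001, 1.877]
force: [-0.8, 0.7, 6.4]
width: 53.4
gripper_force: 62.0
rows cm/deg: [-0.   -0.17  0.4   0.02] pos [ 509.6 -331.5   16. ] yaw 107.52 F [-0.8  0.7  6.4] w 53.4 gf 61.98618292808533 q [ 0.44  0.87  0.14  1.78 -0.23  0.51  1.04] t 12.5833
```

```bash
python3 -m inch '[[[0,0,-1,0],[0,0,-3,0],[0,0,-6,0],[0,0,-9,0],[0,0,-12,0],[0,0,-13,0],[0,0,-13,0]]]'; python3 go.py 548.5 9.8 145 91.1
```

```text
clock: 13.17
eef_pos: [510.8, -332.4, 148.3]
tool_rot: [3.137, 0.005, 1.877]
force: [-0.1, -0.1, -1.4]
width: 53.7
gripper_force: 63.4
rows cm/deg: [31.5  13.89  0.33 16.42] pos [ 510.8 -332.4  148.3] yaw 107.52 F [-0.1 -0.1 -1.4] w 53.7 gf 63.39021563529968 q [ 0.4   0.67  0.2   1.73 -0.19  0.75  1.01] t 13.1667
```

```bash
python3 -m inch '[[[2,0.9,0,1],[5,2.2,0,3],[8.5,3.75,0,5],[12,5.3,0,8],[15.5,6.8,0,11],[19,8.4,0,14],[22.5,9.9,0,16.4],[26,11.5,0,16.4]]]'; python3 -m inch '[[[2.9,1.2,0,0],[4.5,1.9,0,0],[5.5,2.3,0,0],[5.5,2.3,0,0],[5.5,2.3,0,0]]]'; python3 go.py 548.5 9.8 75 91.1
```

```text
clock: 13.83
eef_pos: [538.9, -46.7, 143.3]
tool_rot: [-3.138, 0.0, 1.588]
force: [0.8, 0.6, -1.2]
width: 53.6
gripper_force: 63.5
clock: 14.25
eef_pos: [561.4, 5.9, 143.9]
tool_rot: [-3.139, 0.001, 1.59]
force: [-0.8, -0.4, -1.4]
width: 53.4
gripper_force: 63.5
rows cm/deg: [ 0.42 -1.29  6.89  0.02] pos [561.4   5.9 143.9] yaw 91.12 F [-0.8 -0.4 -1.4] w 53.4 gf 63.47530961036682 q [-0.28  0.64  0.33  1.86 -0.31  0.7   0.25] t 14.25
```

```bash
python3 -m inch '[[[0.4,-1.2,0.5,0],[0.4,-1.2,2,0],[0.4,-1.2,4,0],[0.4,-1.2,6,0],[0.4,-1.2,6.8,0],[0.4,-1.2,6.8,0],[0.4,-1.2,6.8,0],[0.4,-1.2,6.8,0]]]'; python3 go.py 548.5 9.8 61.5 91.1; python3 look.py 4
```

```text
clock: 14.92
eef_pos: [550.9, 9.6, 77.7]
tool_rot: [3.14, 0.0, 1.589]
force: [-0.4, 0.4, -1.0]
width: 53.8
gripper_force: 63.5
rows cm/deg: [ 0.03 -0.24  1.62 -0.05] pos [550.9   9.6  77.7] yaw 91.05 F [-0.4  0.4 -1. ] w 53.8 gf 63.48015904426575 q [-0.24  0.73  0.27  1.93 -0.36  0.53  0.29] t 14.9167
```

View pics/c4.png

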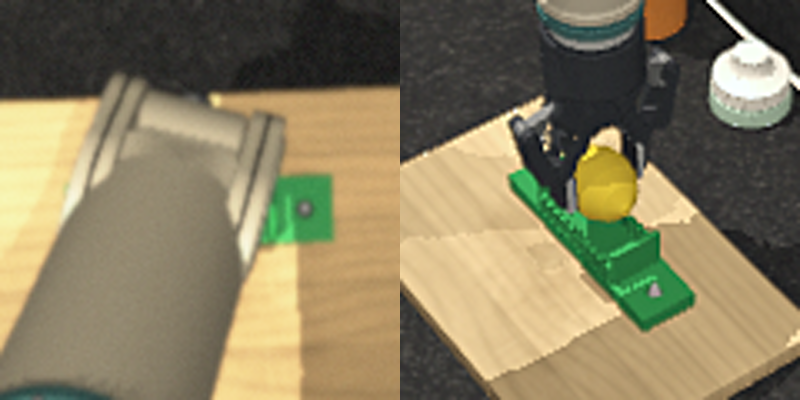

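The scene crop shows the lemon held over the cradle at (607,185), between the stops. Centring and lowering.

```bash
python3 -m inch '[[[0,-0.2,0.5,0],[0,-0.2,0.9,0],[0,-0.2,1.3,0],[0,-0.2,1.3,0],[0,-0.2,1.3,0]]]'; python3 -m inch '[[[0,0,0.1,0],[0,0,0.2,0],[0,0,0.2,0],[0,0,0.2,0]]]'; python3 go.py 548.5 9.8 61.5 91.1
```

```text
clock: 15.43
eef_pos: [548.1, 10.6, 63.4]
tool_rot: [-3.141, 0.0, 1.591]
force: [-0.1, -0.1, -0.5]
width: 53.6
gripper_force: 63.5
clock: 15.77
eef_pos: [548.4, 10.5, 61.8]
tool_rot: [3.142, 0.0, 1.59]
force: [0.8, 0.7, -1.9]
width: 53.6
gripper_force: 63.5
rows cm/deg: [-0.07  0.01  0.03  0.03] pos [548.4  10.5  61.8] yaw 91.13 F [ 0.8  0.7 -1.9] w 53.6 gf 63.479243516922 q [-0.24  0.75  0.26  1.94 -0.37  0.49  0.3 ] t 15.7667
```

```bash
python3 -m inch '[[[0,0,0.05,0],[0,0,0.1,0],[0,0,0.1,0],[0,0,0.1,0]]]'; python3 -m inch '[[[0,0,0.05,0],[0,0,0.1,0],[0,0,0.1,0],[0,0,0.1,0]]]'; python3 go.py 548.5 9.8 61.5 91.1
```

```text
clock: 16.1
eef_pos: [548.5, 10.5, 61.0]
tool_rot: [3.141, -0.0, 1.59]
force: [-0.6, 0.3, -0.4]
width: 53.5
gripper_force: 63.6
clock: 16.43
eef_pos: [548.6, 10.6, 60.6]
tool_rot: [3.141, -0.0, 1.59]
force: [-1.7, 0.6, 7.5]
width: 53.3
gripper_force: 64.5
rows cm/deg: [-0.08 -0.01 -0.09  0.02] pos [548.6  10.6  60.6] yaw 91.12 F [-1.7  0.6  7.5] w 53.3 gf 64.52677845954895 q [-0.23  0.75  0.25  1.94 -0.37  0.49  0.3 ] t 16.4333
```

Contact is 7.5 N at the expected height. Releasing gradually, then rising straight up.

```bash
python3 -m inch '[[[0,0,-0.1,0],[0,0,-0.1,0],[0,0,-0.1,0],[0,0,-0.1,0]]]' 6; python3 -m inch '[[[0,0,0,0],[0,0,0,0],[0,0,0,0],[0,0,0,0],[0,0,0,0]]]' 8.5;python3 -m inch '[[[0,0,-1,0],[0,0,-3,0],[0,0,-6,0],[0,0,-9,0],[0,0,-12,0],[0,0,-14,0],[0,0,-15,0],[0,0,-15,0]]]'; python3 -m inch '[[[-4,0,0,0],[-8,0,0,0],[-12,0,0,0],[-16,0,0,0],[-20,0,0,0],[-22,0,0,0],[-22,0,0,0],[-22,0,0,0]]]'; python3 look.py 5
```

```text
clock: 16.77
eef_pos: [548.2, 10.6, 60.6]
tool_rot: [-3.141, -0.0, 1.59]
force: [0.3, 0.7, 0.3]
width: 60.1
gripper_force: 0.0
clock: 17.18
eef_pos: [548.3, 10.6, 60.8]
tool_rot: [-3.142, -0.0, 1.591]
force: [0.1, 0.6, 0.3]
width: 84.8
gripper_force: 0.0
clock: 17.85
eef_pos: [549.7, 10.5, 213.4]
tool_rot: [3.137, -0.0, 1.591]
force: [0.3, -0.5, -0.4]
width: 84.9
gripper_force: 0.0
clock: 18.52
eef_pos: [551.3, -210.6, 209.1]
tool_rot: [-3.139, -0.001, 1.587]
force: [-0.6, 1.0, -0.7]
width: 84.9
gripper_force: 0.0
```

View pics/c5.png

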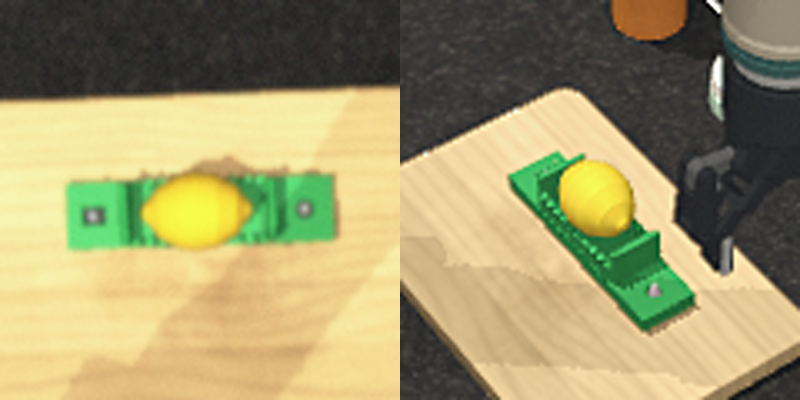

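The lemon lies lengthwise in the cradle at (197,210), between the stops. The guide is flat with both pins showing and the gripper is clear.

```bash
python3 -c "
from cell import order
print(order.finish_job())"
```

```text
the job is handed in; nothing more can be done
None
```

The slicing guide is seated flat on both dowel pins and released, the left-most lemon lies lengthwise in its cradle, I never touched the timer, shaker or mug, and the job was handed in at about 18.6 s of the 64 s allowed.

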